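# Snap the bezel onto a desk clock and keep it pressed

## Robot

A 6-joint arm with a two-finger parallel gripper is mounted at the origin on the work surface. World frame = base frame: x ahead of the robot, y to its left, z up, the work surface at z = 0. Lengths are in mm, angles in degrees, forces in N, time in s.
With the tool pointing down it reaches from about 300 to 850 mm from the base axis. Payload 4.2 kg.
Tool frame: the origin (TCP) lies on the front face of the gripper's body, between the roots of the fingers; the fingertips stand 78 mm ahead of it and the grasp point (between the pads) lies 60 mm ahead of it; x points along the fingers, y is the direction in which the jaws open and shut, and the axes are right-handed (so a half turn about x gives the same grasp; the last joint's range is limited). The gripper opens to 91 mm and grips with 3 to 60 N. Pads are 32 mm wide; open, the fingers measure 118 mm over their backs; the gripper's body (76 mm by 178 mm) begins 60 mm behind the grasp point.
Start: joints at [74.542, 18.312, 89.639, -0, 72.044, -1.146], TCP at [142.145, 557.162, 292.276] pointing down, gripper open.
Joint ranges: [-177.97, 177.97], [-48.28, 115.42], [12.27, 149.76], [-77.06, 257.06], [2.81, 150.46], [-146.56, 146.56]. Speed limits (degrees/s): [147.25, 147.25, 180, 180, 180, 180].

## Interface

Orientations are given as [roll, pitch, yaw] about the fixed x, y, z axes, in that order (R = Rz(yaw) Ry(pitch) Rx(roll)).
In Python, from workcell import status, viewer, env gives the robot as it stands. The module is installed in compiled form; this text tells all that it offers.
- The arm moves only by the tool move_arm, never from a script. Its argument "moves" is a list of rows, each a list of 3 entries, a list of its own where there are three numbers: the shift along the tool's x, y, z in cm, then the turn about the tool's x in rad, then the gripper's target within -1 to 1 (fully open at 1, half-way at 0, shut at -1). A call has 1 to 20 rows; each row is the pose to reach, as a shift and turn from the pose commanded when the call began, along the tool's axes at that moment; what a row does not reach only later rows make up. A row lasts 1/8 s, in which the tool goes at most 62.5 mm and 10.7 degrees, less where a joint would pass 70% of its speed; a pose out of reach is approached as far as the arm can. A call with a gripper value outside its range is refused whole. The fingers move at their own pace and stop on an object; "force" is the grip in N (left out, the last holds). Time passes only in rows, so rows that repeat a pose let the fingers close. It gives the time, the measured TCP pose, the force and the opening at its end, in the units of the state.
- status.state(): the state, without advancing time (a new reading comes with each control period).
- viewer.grab_frame(name): name is "scene" or "top"; returns the picture (400x640x3 uint8, red, green, blue); there is no depth.
- viewer.get_calibration(name): a dict with "camera_matrix" (3x3 intrinsics, pixels), "eye" and "rotation" of the camera in the world. Camera axes: x right, y down, z forward; pixel columns grow to the right and rows downward; lengths in mm; the calibration is good to about 2 mm. A picture is of the moment at which its call begins. get_calibration takes no time and is no camera call.
- env.job_done(): hands the job in, once; it reports no verdict.
The state is a dict: "time_s": time; "qpos": joint angles; "qvel": joint speeds; "effort": joint torques, N m; "ee_pos": TCP position; "ee_rot": TCP orientation; "force": force on the tool from outside, world axes, zero at the start; "torque": the same for the moment, N m; "gripper_width": finger opening in mm.
Only numpy, scipy, OpenCV 4.12 (cv2) and the standard library are available. Lean on these libraries where they do the work, as an engineer would, in place of code of your own. Each camera call takes 0.05 s, during which the arm holds its last target.

## Task

On the jeweller's bench a small round clock sits face up in its wooden holder under a protective cap. Pull the cap off its spring catches and set it down flat on the bare bench, open side down, clear of the holder; then fit the glazed metal bezel over the clock, press straight down until it snaps and sits fully home, and keep pressing it down firmly with the gripper: finish while still holding and pressing it, so that the sealant can set. Leave the other things on the bench where they are.

Things in the scene. Friction and masses are not known exactly. Their poses are not given: they have to be found in the camera images.
- clock: Fixed, cannot move: pale wooden holder block 90 x 90 x 14 mm with a steel flange on it (62 mm diameter, to 18 mm high) and in its middle an upright steel drum, the clock case, 48 mm diameter, white dial on top 46 mm above the bench. The drum's upper 6.5 mm taper to 43 mm diameter to lead a cover on. Origin: centre of the block's underside; z up.
- clock_top (a point): Centre of the clock's dial, the drum's flat top, 46 mm above the bench. Three steel spring catches stand out 3.6 mm from the drum's side, centred 4.9 mm below this top, evenly spaced round it; they give way inward.
- bezel: Round steel bezel with a clear glass, lying on the bench open side down, glass up: 61 mm outer diameter, 17.5 mm tall, straight sides, about 90 g. Top plate 4 mm thick; inside at the foot an inward lip 5 mm tall of 50 mm bore, above it 56 mm bore. Origin: centre of its lower rim, 32.5 mm above the bench when fully home; z up. Any turn about z fits.
- bezel_seat (a point): Centre of the underside of the bezel's top plate, 13.5 mm above its lower rim; meets clock_top when fully home. On pressing, the catches meet the lip 12 mm above home, resistance rises to about 11 N (8 to 16) 9 to 7 mm above home, then suddenly drops to under 3 N; from about 4 mm the catches draw it down, then the plate stops firmly on the dial.
- cap: Grey plastic cap, on the clock at the start: round, 61 mm diameter, 17.5 mm tall, closed flat top, and on it an upright grip bar 32 mm long (along the cap's x), 12 mm wide (along its y), 18 mm tall; about 40 g. Origin: centre of its lower rim, 32.5 mm above the bench while on the clock; z up. Comes off straight up against about 9 N (6 to 14) within the first 8 mm, is clear after 15 mm.
- cap_grip (a point): Middle of the cap's grip bar, 26.5 mm above the cap's lower rim.
- plain_ring: Bystander: flat steel ring lying on the bench, 54 mm outer and 40 mm inner diameter, 8 mm thick, without glass. Origin: centre of underside.
- bench_block: Bystander: flat steel bench block 65 x 65 x 20 mm. Origin: centre of underside.
- glue_bottle: Bystander: upright small bottle, 32 mm diameter, 75 mm tall. Origin: centre of underside.
- ring_stand: Bystander: wooden cone for finger rings, 56 mm diameter at the foot, 88 mm tall. Origin: centre of underside.
- brush: Bystander: bench brush lying flat, 200 mm long along its x, 42 mm wide, 20 mm tall. Origin: on the bench under its middle.
- dish: Bystander: small white bowl, 80 mm diameter, 30 mm tall. Origin: centre of underside.
- polish_tin: Bystander: round steel tin, 60 mm diameter, 30 mm tall. Origin: centre of underside.
Things that resemble listed ones, but are neither listed nor needed, are in the scene too. Of the things like the clock, leave any that is blue or purple; of the rest the larger one is meant.

How it is judged:
By the outcome, as a careful person would: the job done as asked, in the order asked, and still so for the second after the job is handed in, while the arm keeps its last pose, push and grip.
It also fails if it takes over 58 s, if anything falls off the work surface, if the arm or the gripper's body presses on something with over 40 N, if the wrist force passes 120 N, or if a joint passes its speed limit or range.

## Working session

There is one attempt and no reset: what is moved stays moved. The work goes in short steps, Python scripts to look and compute and a tool call to move; the robot and the scene stay as the last step left them, time stands still between calls to the robot, and variables do not carry over. Pictures are saved under pics/ and viewed, and the job is handed in when it is done.

Besides the shell and the picture viewer there is one more tool, called by a JSON object that holds its "method" and its "body", one argument or row to a line. move_arm: Moves the arm, as the interface text tells. Its arguments: {"type":"object","properties":{"moves":{"type":"array","items":{"type":"array"}},"force":{"type":"number"}},"required":["moves"]}

```bash
mkdir -p pics
python3 - <<'E'
from workcell import status, viewer
import cv2
print(status.state())
for n in("scene","top"):
    im=viewer.grab_frame(n); cv2.imwrite(f"pics/{n}0.png",im[:,:,::-1]); print(n,viewer.get_calibration(n))
E
```

```text
{'time_s': 0.0, 'qpos': array([ 7.45426357e+01,  1.83524414e+01,  8.97061916e+01, -1.10978819e-03,
        7.20436450e+01, -1.14488233e+00]), 'qvel': array([-0.017024  ,  0.04507086, -0.03069856,  0.0438232 ,  0.06280453,
       -0.03755253]), 'effort': array([-1.84598910e-03, -4.12462378e+01, -2.31966090e+01,  7.22762081e-02,
        4.57907771e-02, -1.67836506e-04]), 'ee_pos': array([142.04291548, 556.80496485, 291.4135871 ]), 'ee_rot': array([ -90.55382835,   89.89771659, -104.86596725]), 'force': array([ 0.46957545, -0.0335859 ,  0.18176484]), 'torque': array([-0.06402648, -0.00469148,  0.03882239]), 'gripper_width': 91.15047272958199}
scene {'camera_matrix': array([[422.85571326,   0.        , 324.46238505],
       [  0.        , 422.85571326, 202.54031088],
       [  0.        ,   0.        ,   1.        ]]), 'eye': array([1050.98810061,  571.50047463,  643.65329848]), 'rotation': array([-127.1383116 ,   -0.17559216,  137.37554381])}
top {'camera_matrix': array([[387.16914205,   0.        , 317.73414392],
       [  0.        , 387.16914205, 197.03573961],
       [  0.        ,   0.        ,   1.        ]]), 'eye': array([ 469.21098544,  -17.37216579, 1048.24248748]), 'rotation': array([-175.85511383,    2.10498616,  -90.86966845])}
```

View pics/scene0.png

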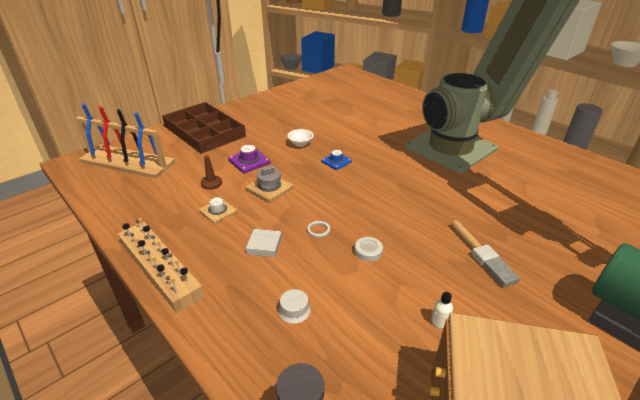

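View pics/top0.png

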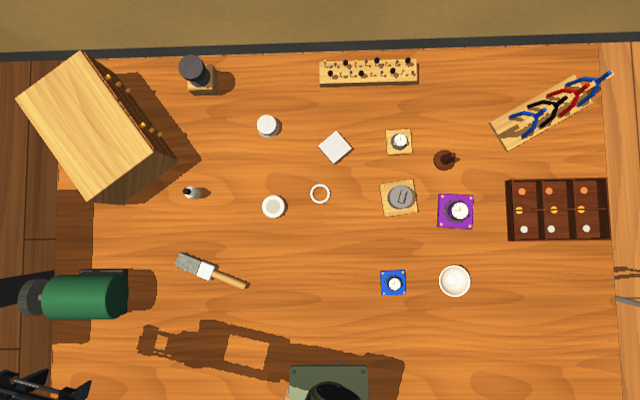

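```bash
cat > h.py <<'E'
import numpy as np, cv2
from scipy.spatial.transform import Rotation as R
from workcell import status, viewer
def cal(n):
    c=viewer.get_calibration(n); return c["camera_matrix"],c["eye"],R.from_euler("xyz",c["rotation"],degrees=True).as_matrix()
def ray(n,u,v):
    K,e,r=cal(n); d=r@np.linalg.inv(K)@[u,v,1]; return e,d/np.linalg.norm(d)
def onz(n,u,v,z):
    e,d=ray(n,u,v); return e+d*(z-e[2])/d[2]
def proj(n,p):
    K,e,r=cal(n); q=K@(r.T@(np.asarray(p)-e)); return q[:2]/q[2]
def tri(u1,u2):
    e1,d1=ray("top",*u1); e2,d2=ray("scene",*u2)
    A=np.stack([d1,-d2],1); t=np.linalg.lstsq(A,e2-e1,rcond=None)[0]
    a=e1+d1*t[0]; b=e2+d2*t[1]; return (a+b)/2, np.linalg.norm(a-b)
E
python3 - <<'E'
from h import *
t=cv2.imread("pics/top0.png"); s=cv2.imread("pics/scene0.png")
def crop(im,x,y,w,h,f): return cv2.resize(im[y:y+h,x:x+w],None,fx=f,fy=f,interpolation=cv2.INTER_CUBIC)
a=crop(t,370,170,60,60,6); b=crop(t,250,176,60,60,6)
c=crop(s,235,150,60,60,6); d=crop(s,338,220,60,60,6)
cv2.imwrite("pics/z0.png",cv2.resize(np.vstack([np.hstack([a,b]),np.hstack([c,d])]),(600,600)))
print(onz("top",400,198,50),onz("scene",269,178,50),onz("top",273,206,17.5),onz("scene",368,246,17.5))
print(onz("top",320,195,0),proj("top",[0,0,0]))
E
```

```text
[ 535.89991116 -192.97187129   50.        ] [ 552.63670224 -173.40888625   50.        ] [522.59661464 139.59761236  17.5       ] [525.53943409 142.3111038   17.5       ]
[551.23748121  13.75495942   0.        ] [328.55432919 405.28935681]
```

View pics/z0.png

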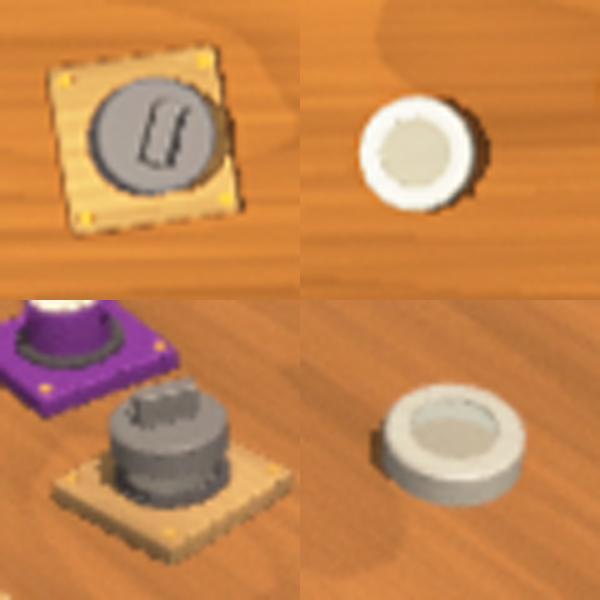

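```bash
python3 - <<'E'
from h import *
t=cv2.imread("pics/top0.png"); s=cv2.imread("pics/scene0.png")
f=8
def up(im,x,y,w,h): return cv2.resize(im[y:y+h,x:x+w],None,fx=f,fy=f,interpolation=cv2.INTER_CUBIC)
def con(im,x,y,w,h,smax,vmin,vmax=256):
    hsv=cv2.cvtColor(up(im,x,y,w,h),cv2.COLOR_BGR2HSV)
    m=((hsv[...,1]<smax)&(hsv[...,2]>vmin)&(hsv[...,2]<vmax)).astype(np.uint8)*255
    m=cv2.morphologyEx(m,cv2.MORPH_OPEN,np.ones((5,5)))
    c=max(cv2.findContours(m,0,2)[0],key=cv2.contourArea)
    return m,c
def tofull(p,x,y): return (np.array(p)+.5)/f-.5+[x,y]
for nm,im,n,bx,sm,vm,z in [("cap",t,"top",(375,175,50,50),70,60,50),("bezel",t,"top",(250,180,50,50),75,150,17.5),("bezelS",s,"scene",(343,225,50,45),75,150,17.5)]:
    m,c=con(im,*bx,sm,vm)
    e=cv2.fitEllipse(cv2.convexHull(c)); p=tofull(e[0],*bx[:2])
    print(nm,p,np.array(e[1])/f,onz(n,*p,z))
    # contour points projected to plane then circle
    v=up(im,*bx); cv2.drawContours(v,[c],-1,(0,255,0),1); cv2.imwrite(f"pics/c_{nm}.png",v)
# holder block top corners in top view z=14 from crop px(/5)
cor=np.array([[51,72],[213,47],[242,208],[78,234]])/5-.4+[370,170]
P=np.array([onz("top",*q,14) for q in cor]); print(P,P.mean(0)); 
d=P-np.roll(P,1,0); print(np.linalg.norm(d,axis=1),np.degrees(np.arctan2(d[:,1],d[:,0]))%90)
cor=np.array([[52,490-300],[295,478-300]])/5
# bar: top corners in top view
b=np.array([[150,98],[187,105],[175,168],[139,160]])/5-.4+[370,170]
P=np.array([onz("top",*q,68) for q in b]);print(P,P.mean(0)); d=P-np.roll(P,1,0); print(np.linalg.norm(d,axis=1),np.degrees(np.arctan2(d[:,1],d[:,0])))
E
python3 -c "
import cv2,numpy as np
cv2.imwrite('pics/cc.png',np.hstack([cv2.imread('pics/c_cap.png'),cv2.imread('pics/c_bezel.png')])) "
```

```text
cap [400.13896751 196.82515144] [23.13050079 25.18986511] [ 538.91540712 -193.41795632   50.        ]
bezel [272.83530045 206.19728851] [22.5171566  22.81095695] [522.07531386 140.04436717  17.5       ]
bezelS [368.58840942 248.29575348] [23.95974922 28.39066124] [529.91040028 148.05515213  17.5       ]
[[ 576.72431498 -146.88511642   14.        ]
 [ 588.4736989  -233.12792444   14.        ]
 [ 502.44207158 -245.55374819   14.        ]
 [ 490.07314958 -158.82922748   14.        ]] [ 539.42830876 -196.09900413   14.        ]
[87.47048791 87.03947356 86.92434639 87.6021274 ] [7.84826897 7.75799206 8.21857849 8.11696175]
[[ 556.97384551 -189.48061969   68.        ]
 [ 553.08588076 -207.89914563   68.        ]
 [ 521.38091775 -200.89821083   68.        ]
 [ 525.72605707 -183.02724068   68.        ]] [ 539.29167527 -195.32630421   68.        ]
[31.90721521 18.82440883 32.46871983 18.39162336] [ -11.66882922 -101.91957491  167.54804294   76.33430327]
```

View pics/cc.png

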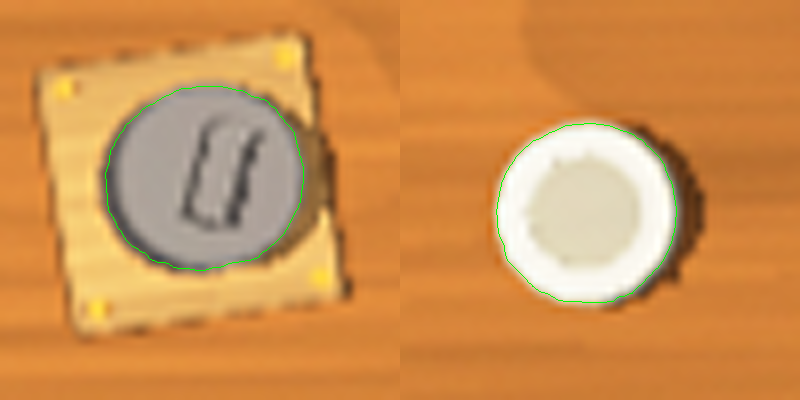

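View pics/c_bezelS.png

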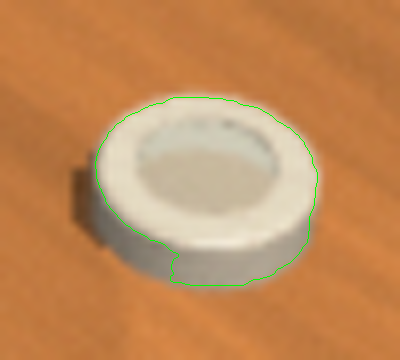

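```bash
cat >> h.py <<'E'
def axes(): 
    s=status.state(); return s, R.from_euler("xyz",s["ee_rot"],degrees=True).as_matrix()
def plan(target,jaw=None,ref=None):
    """from measured (or ref) TCP; jaw = world angle of tool y, deg mod 180"""
    s,r=axes(); 
    # idealise: tool x exactly down
    y=r[:,1].copy(); y[2]=0; y/=np.linalg.norm(y); x=np.array([0,0,-1.]); r2=np.stack([x,y,np.cross(x,y)],1)
    p=s["ee_pos"] if ref is None else np.array(ref)
    d=r2.T@(np.array(target)-p)/10
    out=[d.round(2)]
    cur=np.degrees(np.arctan2(y[1],y[0]))
    if jaw is not None:
        t=-(jaw-cur)  # tool x is down: positive turn = clockwise from above
        t=(t+90)%180-90
        out.append(np.radians(t).round(3))
    print("cur jaw",cur.round(2),"pos",s["ee_pos"].round(1),"q6",s["qpos"][5].round(1),"F",s["force"].round(1),"w",round(s["gripper_width"],1)); print(out)
E
python3 - <<'E'
from h import *
print(axes()[1].round(3)); print(onz("scene",268.3,174.6,50))
plan([539,-195.5,200],78,[142.145,557.162,292.276])
E
```

```text
[[-0.     0.247  0.969]
 [-0.001  0.969 -0.247]
 [-1.    -0.002 -0.   ]]
[ 544.63692368 -187.12633649   50.        ]
cur jaw 75.68 pos [142.1 556.8 291.5] q6 -1.1 F [ 0.2 -0.2 -0.3] w 91.5
[array([  9.23, -63.12,  57.06]), np.float64(-0.04)]
```

{"method": "move_arm", "body": {
  "moves": [
    [[9.23,-63.12,57.06],-0.04,1],
    [[9.23,-63.12,57.06],-0.04,1],
    [[9.23,-63.12,57.06],-0.04,1],
    [[9.23,-63.12,57.06],-0.04,1],
    [[9.23,-63.12,57.06],-0.04,1],
    [[9.23,-63.12,57.06],-0.04,1],
    [[9.23,-63.12,57.06],-0.04,1],
    [[9.23,-63.12,57.06],-0.04,1],
    [[9.23,-63.12,57.06],-0.04,1],
    [[9.23,-63.12,57.06],-0.04,1],
    [[9.23,-63.12,57.06],-0.04,1],
    [[9.23,-63.12,57.06],-0.04,1],
    [[9.23,-63.12,57.06],-0.04,1],
    [[9.23,-63.12,57.06],-0.04,1],
    [[9.23,-63.12,57.06],-0.04,1],
    [[9.23,-63.12,57.06],-0.04,1],
    [[9.23,-63.12,57.06],-0.04,1],
    [[9.23,-63.12,57.06],-0.04,1]
  ],
  "force": 50
}}

```text
time_s: 2.35
ee_pos: [538.7, -194.5, 200.3]
ee_rot: [26.6, 90.0, 14.6]
force: [-0.6, -0.4, 1.0]
gripper_width: 91.3
```

Run:
```python
from h import *
cv2.imwrite("pics/s1.png",viewer.grab_frame("scene")[...,::-1])
plan([539,-195.5,131],78)
im=cv2.imread("pics/s1.png"); cv2.imwrite("pics/s1z.png",cv2.resize(im[80:240,190:350],None,fx=3.5,fy=3.5,interpolation=cv2.INTER_CUBIC))
```

```text
cur jaw 78.04 pos [ 538.8 -194.7  200.3] q6 -99.1 F [-0.4  0.2 -0.5] w 91.3
[array([ 6.93, -0.08,  0.04]), np.float64(0.001)]
```

View pics/s1z.png

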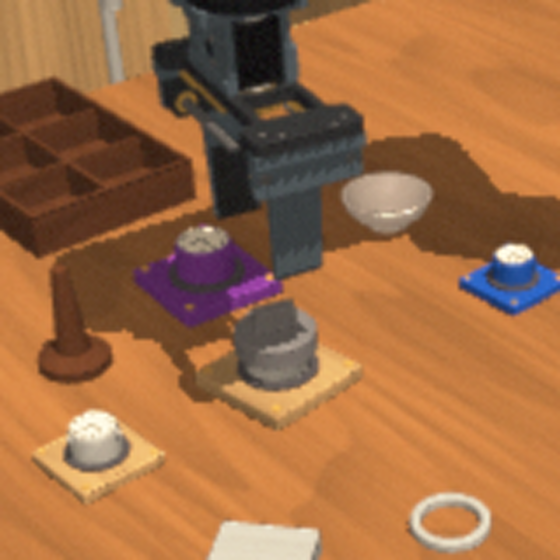

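{"method": "move_arm", "body": {
  "moves": [
    [[3,-0.04,0.02],0,1],
    [[5,-0.08,0.04],0,1],
    [[6.3,-0.08,0.04],0,1],
    [[6.95,-0.08,0.04],0,1],
    [[6.95,-0.08,0.04],0,-1],
    [[6.95,-0.08,0.04],0,-1],
    [[6.95,-0.08,0.04],0,-1],
    [[6.95,-0.08,0.04],0,-1],
    [[6.95,-0.08,0.04],0,-1],
    [[6.95,-0.08,0.04],0,-1],
    [[6.95,-0.08,0.04],0,-1],
    [[6.95,-0.08,0.04],0,-1]
  ],
  "force": 55
}}

```text
time_s: 3.9
ee_pos: [539.2, -196.3, 130.4]
ee_rot: [118.4, 90.0, 106.4]
force: [0.2, -0.4, 0.8]
gripper_width: 14.2
```

Run:
```python
from h import *
cv2.imwrite("pics/s2.png",viewer.grab_frame("scene")[...,::-1])
plan([539,-195.5,131],78)
im=cv2.imread("pics/s2.png"); cv2.imwrite("pics/s2z.png",cv2.resize(im[120:220,210:330],None,fx=5,fy=5,interpolation=cv2.INTER_CUBIC))
```

```text
cur jaw 77.97 pos [ 539.2 -196.3  130.4] q6 -99.1 F [ 0.3 -0.2  0. ] w 11.4
[array([-0.06,  0.07, -0.04]), np.float64(-0.0)]
```

View pics/s2z.png

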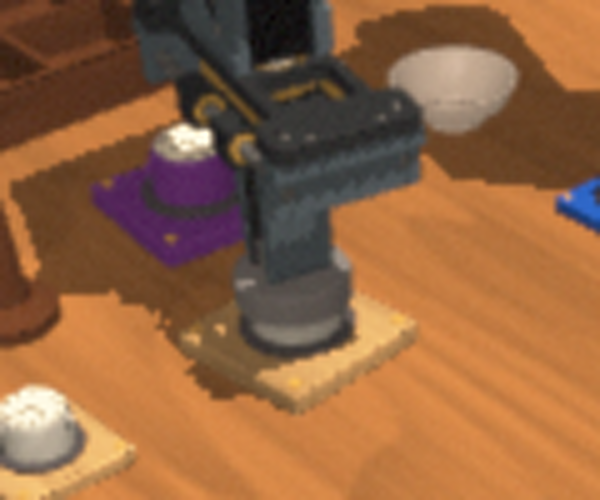

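{"method": "move_arm", "body": {
  "moves": [
    [[0,0,0],0,-1],
    [[0,0,0],0,-1],
    [[-0.2,0,0],0,-1],
    [[-0.4,0,0],0,-1],
    [[-0.6,0,0],0,-1],
    [[-0.8,0,0],0,-1],
    [[-1.1,0,0],0,-1],
    [[-1.5,0,0],0,-1],
    [[-2,0,0],0,-1],
    [[-3,0,0],0,-1],
    [[-5,0,0],0,-1],
    [[-7,0,0],0,-1],
    [[-7,0,0],0,-1]
  ]
}}

```text
time_s: 5.58
ee_pos: [540.2, -196.8, 202.4]
ee_rot: [-9.1, 89.7, -21.2]
force: [-0.8, -0.3, -0.6]
gripper_width: 11.7
```

Run:
```python
from h import *
cv2.imwrite("pics/s3.png",viewer.grab_frame("scene")[...,::-1])
plan([430,-60,160],78)
im=cv2.imread("pics/s3.png"); cv2.imwrite("pics/s3z.png",cv2.resize(im[80:240,190:350],None,fx=3.5,fy=3.5,interpolation=cv2.INTER_CUBIC))
```

```text
cur jaw 77.98 pos [ 539.4 -196.5  201.2] q6 -99.1 F [ 0.3 -0.  -0.3] w 11.4
[array([  4.12,  11.07, -13.55]), np.float64(-0.0)]
```

View pics/s3z.png

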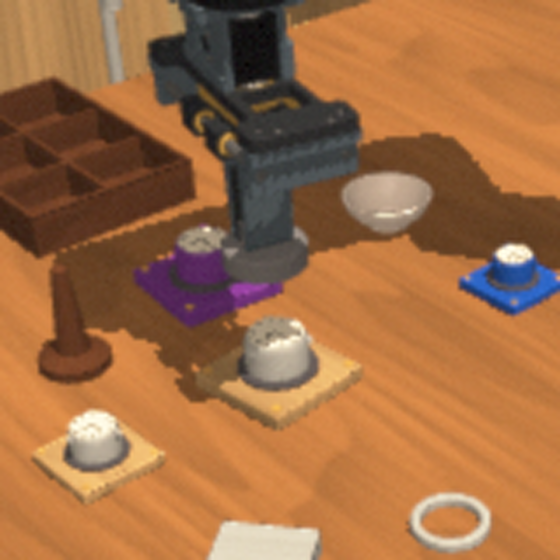

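{"method": "move_arm", "body": {
  "moves": [
    [[0,5,-6],0,-1],
    [[0,9,-11],0,-1],
    [[0,11,-13.5],0,-1],
    [[0,11,-13.5],0,-1],
    [[3,11,-13.5],0,-1],
    [[6,11,-13.5],0,-1],
    [[8.5,11,-13.5],0,-1],
    [[9.5,11,-13.5],0,-1],
    [[9.8,11,-13.5],0,-1],
    [[9.8,11,-13.5],0,-1]
  ]
}}

```text
time_s: 6.88
ee_pos: [430.7, -60.9, 102.8]
ee_rot: [4.9, 89.9, -7.1]
force: [0.0, -0.1, -0.1]
gripper_width: 11.7
```

Run:
```python
from h import *
plan([430,-60,97.9],78)
```

```text
cur jaw 77.97 pos [430.7 -60.9 102.8] q6 -87.5 F [ 0.  -0.1 -0.1] w 11.7
[array([ 0.49,  0.07, -0.09]), np.float64(-0.001)]
```

{"method": "move_arm", "body": {
  "moves": [
    [[0.2,0,0],0,-1],
    [[0.35,0,0],0,-1],
    [[0.45,0,0],0,-1],
    [[0.52,0,0],0,-1],
    [[0.52,0,0],0,-1]
  ]
}}

```text
time_s: 7.5
ee_pos: [430.2, -60.6, 97.8]
ee_rot: [18.3, 90.0, 6.3]
force: [-1.7, 0.3, 5.1]
gripper_width: 11.3
```

Run:
```python
from h import *
plan([430,-60,97.9],78)
cv2.imwrite("pics/s4.png",viewer.grab_frame("scene")[...,::-1])
im=cv2.imread("pics/s4.png"); cv2.imwrite("pics/s4z.png",cv2.resize(im[80:280,230:430],None,fx=3,fy=3,interpolation=cv2.INTER_CUBIC))
```

```text
cur jaw 77.99 pos [430.2 -60.6  97.8] q6 -87.5 F [-1.7  0.3  5.1] w 11.3
[array([-0.01,  0.06, -0.03]), np.float64(-0.0)]
```

View pics/s4z.png

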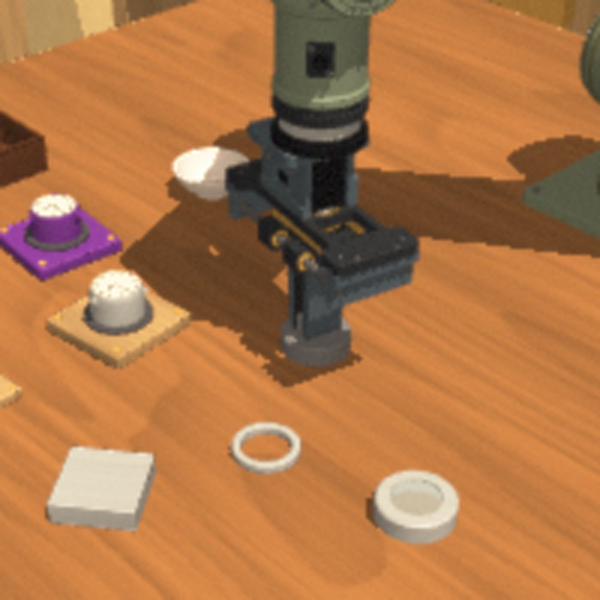

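{"method": "move_arm", "body": {
  "moves": [
    [[0,0,0],0,0],
    [[0,0,0],0,0],
    [[0,0,0],0,0],
    [[0,0,0],0,0],
    [[-1,0,0],0,0.5],
    [[-3,0,0],0,1],
    [[-7,0,0],0,1],
    [[-10,0,0],0,1],
    [[-10,0,0],0,1]
  ]
}}

```text
time_s: 8.68
ee_pos: [431.4, -60.9, 199.8]
ee_rot: [3.1, 89.6, -9.0]
force: [1.0, -0.7, -0.1]
gripper_width: 90.6
```

Run:
```python
from h import *
plan([523,140.5,160],78)
for n in("scene","top"):cv2.imwrite(f"pics/{n}5.png",viewer.grab_frame(n)[...,::-1])
s=cv2.imread("pics/scene5.png");t=cv2.imread("pics/top5.png")
def z(im,x,y,w,f): return cv2.resize(im[y:y+w,x:x+w],None,fx=f,fy=f,interpolation=cv2.INTER_CUBIC)
a=z(t,370,170,60,5); b=z(s,238,155,60,5); c=z(s,290,130,100,3); d=z(t,300,190,100,3)
cv2.imwrite("pics/z5.png",np.vstack([np.hstack([a,b]),np.hstack([d,c])]))
```

```text
cur jaw 77.98 pos [431.4 -60.9 199.8] q6 -87.5 F [ 1.  -0.7 -0.1] w 90.6
[array([ 3.98, 21.6 ,  4.77]), np.float64(-0.0)]
```

View pics/z5.png

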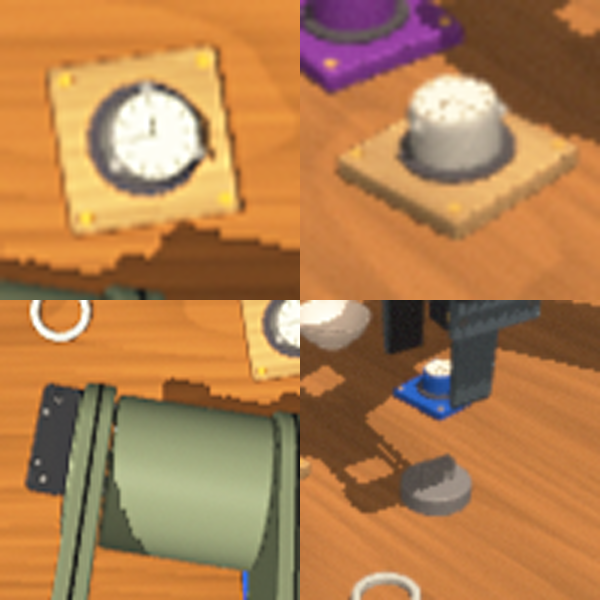

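Run:
```python
from h import *
t=cv2.imread("pics/top5.png"); s=cv2.imread("pics/scene5.png")
f=8
def up(im,x,y,w,h): return cv2.resize(im[y:y+h,x:x+w],None,fx=f,fy=f,interpolation=cv2.INTER_CUBIC)
def full(p,x,y): return (np.array(p)+.5)/f-.5+[x,y]
# flange+drum silhouettes (top): low sat
u=up(t,375,175,50,48); hsv=cv2.cvtColor(u,cv2.COLOR_BGR2HSV)
m=((hsv[...,1]<90)).astype(np.uint8)*255
m2=((hsv[...,1]<60)&(hsv[...,2]>225)).astype(np.uint8)*255
for nm,mm in(("fl",m),("dial",m2)):
    mm=cv2.morphologyEx(mm,cv2.MORPH_CLOSE,np.ones((9,9)));c=max(cv2.findContours(mm,0,2)[0],key=cv2.contourArea); cv2.drawContours(u,[c],-1,(0,255,0) if nm=="fl" else (0,0,255),1)
    P=np.array([full(q[0],375,175) for q in c]); W=np.array([onz("top",*q,18 if nm=="fl" else 46) for q in P])[:,:2]
    print(nm,W.min(0),W.max(0),W.mean(0))
u2=up(s,255,160,45,40)
# projected model checks of circle edges for hypotheses
def circ(n,c,r,z,N=72):
    a=np.linspace(0,2*np.pi,N); return np.array([proj(n,[c[0]+r*np.cos(x),c[1]+r*np.sin(x),z]) for x in a])
C=(539.3,-196)
for n,im,o in(("top",u,(375,175)),("scene",u2,(255,160))):
    for r,z,col in((21.5,46,(255,0,0)),(31,18,(255,0,255))):
        p=((circ(n,C,r,z)-o+.5)*f-.5).round().astype(int); cv2.polylines(im,[p],True,col,1)
cv2.imwrite("pics/z6.png",np.hstack([u[:320],u2[:320]]))
```

```text
fl [ 510.06280629 -226.21138788] [ 570.20713063 -165.62899049] [ 540.76407425 -196.07132952]
dial [ 518.22684623 -215.86321143] [ 561.58058497 -174.02110376] [ 541.67155186 -194.95772988]
```

View pics/z6.png

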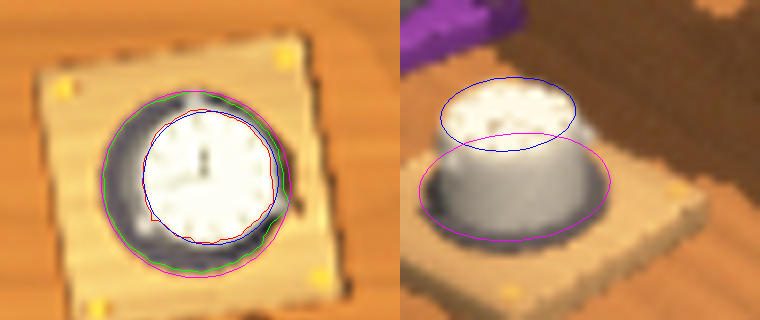

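{"method": "move_arm", "body": {
  "moves": [
    [[0,6,1],0,1],
    [[0,12,2.5],0,1],
    [[0,18,4],0,1],
    [[0,21.6,4.8],0,1],
    [[0,21.6,4.8],0,1],
    [[3,21.6,4.8],0,1],
    [[6,21.6,4.8],0,1],
    [[8,21.6,4.8],0,1],
    [[9,21.6,4.8],0,1],
    [[9,21.6,4.8],0,1]
  ],
  "force": 8
}}

```text
time_s: 10.02
ee_pos: [521.3, 139.9, 106.5]
ee_rot: [-153.7, 89.9, -165.7]
force: [0.1, 0.7, 1.0]
gripper_width: 91.1
```

Run:
```python
from h import *
plan([523,140.5,82.5],78)
cv2.imwrite("pics/s7.png",viewer.grab_frame("scene")[...,::-1])
im=cv2.imread("pics/s7.png"); cv2.imwrite("pics/s7z.png",cv2.resize(im[130:300,280:450],None,fx=3.5,fy=3.5,interpolation=cv2.INTER_CUBIC))
```

```text
cur jaw 77.95 pos [521.3 139.9 106.5] q6 -64.1 F [0.1 0.7 1. ] w 91.1
[array([2.4 , 0.09, 0.15]), np.float64(-0.001)]
```

View pics/s7z.png

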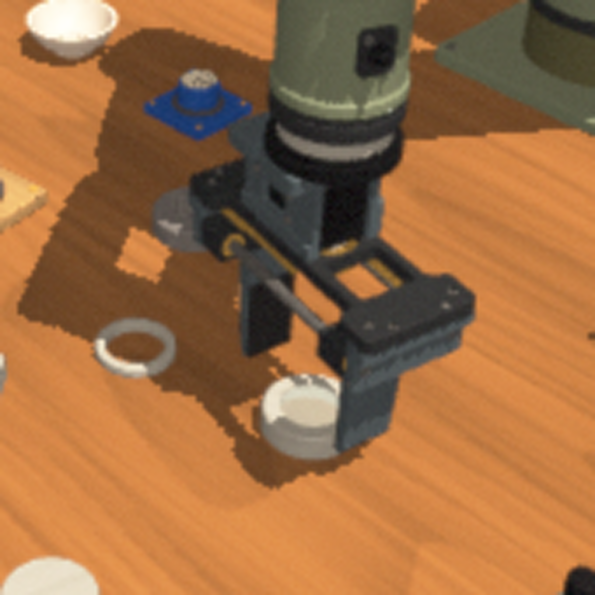

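{"method": "move_arm", "body": {
  "moves": [
    [[1.2,0,0.1],0,1],
    [[2.1,0,0.1],0,1],
    [[2.4,0,0.1],0,1],
    [[2.4,0,0.1],0,-1],
    [[2.4,0,0.1],0,-1],
    [[2.4,0,0.1],0,-1],
    [[2.4,0,0.1],0,-1],
    [[2.4,0,0.1],0,-1],
    [[2.4,0,0.1],0,-1]
  ],
  "force": 8
}}

```text
time_s: 11.2
ee_pos: [523.2, 140.5, 83.5]
ee_rot: [35.2, 90.0, 23.2]
force: [-0.1, -0.2, 2.5]
gripper_width: 60.9
```

{"method": "move_arm", "body": {
  "moves": [
    [[0,0,0],0,1],
    [[0,0,0],0,1],
    [[0,0,0],0,1],
    [[0,0,0],0,1],
    [[0,0,0],0.18,1],
    [[0,0,0],0.36,1],
    [[0,0,0],0.54,1],
    [[0,0,0],0.72,1],
    [[0,0,0],0.9,1],
    [[0,0,0],1.08,1],
    [[0,0,0],1.26,1],
    [[0,0,0],1.44,1],
    [[0,0,0],1.57,1],
    [[0,0,0],1.57,1],
    [[0,0,0],1.57,-1],
    [[0,0,0],1.57,-1],
    [[0,0,0],1.57,-1],
    [[0,0,0],1.57,-1],
    [[0,0,0],1.57,-1],
    [[0,0,0],1.57,-1]
  ],
  "force": 8
}}

```text
time_s: 13.7
ee_pos: [522.9, 140.4, 83.2]
ee_rot: [-86.3, 90.0, 171.7]
force: [-0.5, -0.7, -0.2]
gripper_width: 61.7
```

Run:
```python
from h import *
plan([540,-196,200])
cv2.imwrite("pics/s8.png",viewer.grab_frame("scene")[...,::-1])
im=cv2.imread("pics/s8.png"); cv2.imwrite("pics/s8z.png",cv2.resize(im[130:300,280:450],None,fx=3.5,fy=3.5,interpolation=cv2.INTER_CUBIC))
```

```text
cur jaw -11.97 pos [522.9 140.4  83.2] q6 25.8 F [-0.5 -0.7 -0.2] w 61.7
[array([-11.68,   8.65,  32.55])]
```

View pics/s8z.png

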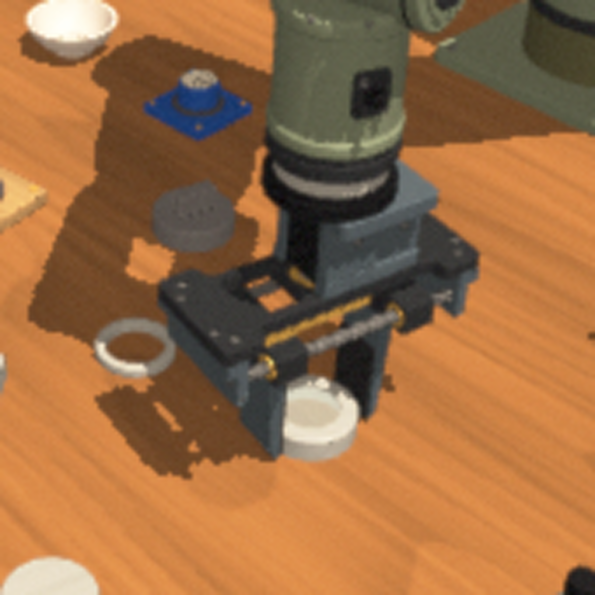

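{"method": "move_arm", "body": {
  "moves": [
    [[0,0,0],0,-1],
    [[0,0,0],0,-1],
    [[0,0,0],0,-1],
    [[-1.5,0,0],0,-1],
    [[-4,0,0],0,-1],
    [[-8,0,0],0,-1],
    [[-11.7,0,0],0,-1],
    [[-11.7,1,3.5],0,-1],
    [[-11.7,2.3,8.5],0,-1],
    [[-11.7,3.6,13.5],0,-1],
    [[-11.7,4.9,18.5],0,-1],
    [[-11.7,6.2,23.5],0,-1],
    [[-11.7,7.4,28],0,-1],
    [[-11.7,8.3,31.2],0,-1],
    [[-11.7,8.65,32.55],0,-1],
    [[-11.7,8.65,32.55],0,-1],
    [[-11.7,8.65,32.55],0,-1]
  ],
  "force": 60
}}

```text
time_s: 15.88
ee_pos: [540.0, -194.7, 200.4]
ee_rot: [-152.9, 90.0, 105.2]
force: [-0.5, -0.2, -0.7]
gripper_width: 60.2
```

Run:
```python
from h import *
plan([540,-196,135])
cv2.imwrite("pics/s9.png",viewer.grab_frame("scene")[...,::-1])
im=cv2.imread("pics/s9.png"); cv2.imwrite("pics/s9z.png",cv2.resize(im[80:240,190:350],None,fx=3.7,fy=3.7,interpolation=cv2.INTER_CUBIC))
```

```text
cur jaw -11.92 pos [ 540.  -194.7  200.4] q6 -9.1 F [-0.5 -0.2 -0.7] w 60.2
[array([6.54, 0.03, 0.12])]
```

View pics/s9z.png

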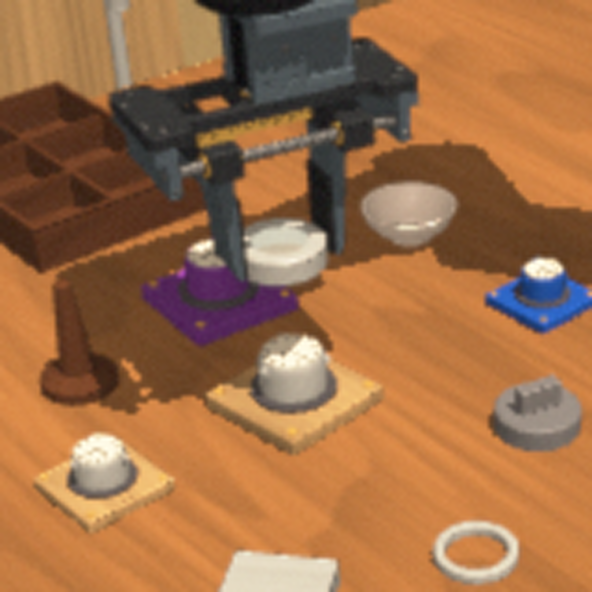

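{"method": "move_arm", "body": {
  "moves": [
    [[2.5,0,0.1],0,-1],
    [[4.5,0,0.1],0,-1],
    [[6,0,0.1],0,-1],
    [[6.5,0,0.1],0,-1],
    [[6.5,0,0.1],0,-1]
  ]
}}

```text
time_s: 16.55
ee_pos: [540.1, -196.7, 135.3]
ee_rot: [146.7, 90.0, 44.8]
force: [-0.2, 0.0, -0.5]
gripper_width: 60.0
```

Run:
```python
from h import *
plan([540,-196,132])
cv2.imwrite("pics/s10.png",viewer.grab_frame("scene")[...,::-1])
im=cv2.imread("pics/s10.png"); cv2.imwrite("pics/s10z.png",cv2.resize(im[130:220,220:320],None,fx=6,fy=6,interpolation=cv2.INTER_CUBIC))
```

```text
cur jaw -11.95 pos [ 540.1 -196.7  135.3] q6 -9.2 F [-0.2  0.  -0.5] w 60.0
[array([ 0.33, -0.02, -0.07])]
```

View pics/s10z.png

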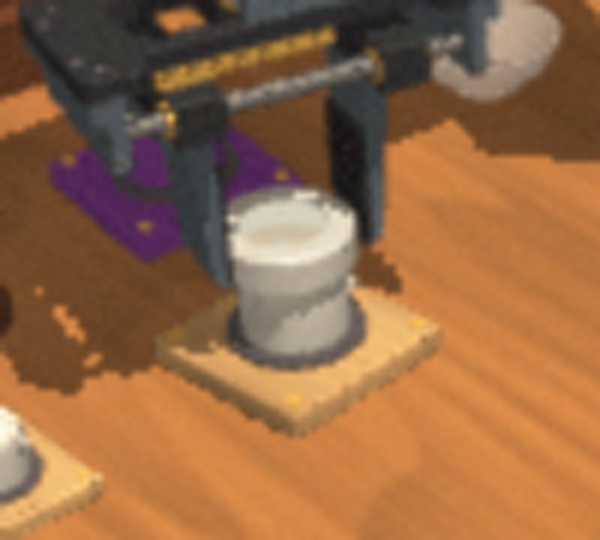

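{"method": "move_arm", "body": {
  "moves": [
    [[0.2,0,0],0,-1],
    [[0.4,0,0],0,-1],
    [[0.6,0,0],0,-1],
    [[0.75,0,0],0,-1],
    [[0.75,0,0],0,-1]
  ]
}}

```text
time_s: 17.23
ee_pos: [539.9, -197.0, 127.9]
ee_rot: [104.2, 90.0, 2.2]
force: [0.0, -0.6, 0.7]
gripper_width: 60.1
```

{"method": "move_arm", "body": {
  "moves": [
    [[0.1,0,0],0,-1],
    [[0.2,0,0],0,-1],
    [[0.3,0,0],0,-1],
    [[0.3,0,0],0,-1]
  ]
}}

```text
time_s: 17.73
ee_pos: [539.9, -196.7, 125.7]
ee_rot: [140.6, 90.0, 38.6]
force: [-0.9, 1.0, 3.3]
gripper_width: 60.0
```

Run:
```python
from h import *
s=status.state();print(s["force"],s["torque"],s["ee_pos"])
```

```text
[-0.94817739  0.98242123  3.28508683] [ 0.10679028  0.39734603 -0.02474705] [ 539.87300449 -196.72710527  125.69773959]
```

{"method": "move_arm", "body": {
  "moves": [
    [[0.15,0,0],0,-1],
    [[0.3,0,0],0,-1],
    [[0.45,0,0],0,-1],
    [[0.6,0,0],0,-1],
    [[0.7,0,0],0,-1],
    [[0.7,0,0],0,-1]
  ]
}}

```text
time_s: 18.48
ee_pos: [539.1, -196.4, 116.8]
ee_rot: [-108.8, 89.8, 149.2]
force: [-2.1, 3.9, -4.0]
gripper_width: 60.0
```

Run:
```python
from h import *
s=status.state();print(s["force"],s["torque"],s["ee_pos"])
cv2.imwrite("pics/s11.png",viewer.grab_frame("scene")[...,::-1])
im=cv2.imread("pics/s11.png"); cv2.imwrite("pics/s11z.png",cv2.resize(im[130:220,220:320],None,fx=6,fy=6,interpolation=cv2.INTER_CUBIC))
```

```text
[-2.05571651  3.86526322 -3.95961721] [0.50113402 0.43338753 0.05230861] [ 539.14471846 -196.43390713  116.790528  ]
```

View pics/s11z.png

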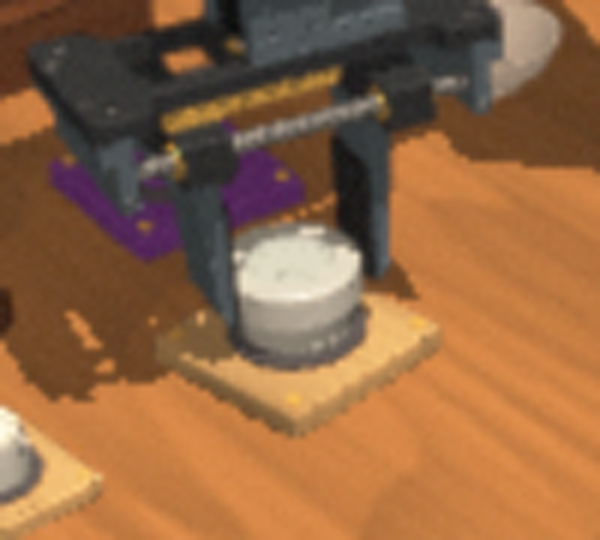

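{"method": "move_arm", "body": {
  "moves": [
    [[0.1,0,0],0,-1],
    [[0.2,0,0],0,-1],
    [[0.3,0,0],0,-1],
    [[0.3,0,0],0,-1]
  ]
}}

```text
time_s: 19.02
ee_pos: [539.3, -196.5, 115.8]
ee_rot: [-118.1, 89.9, 139.9]
force: [-5.4, 4.7, 5.8]
gripper_width: 60.1
```

{"method": "move_arm", "body": {
  "moves": [
    [[0.1,0,0],0,-1],
    [[0.2,0,0],0,-1],
    [[0.2,0,0],0,-1]
  ]
}}

```text
time_s: 19.4
ee_pos: [539.3, -196.5, 115.7]
ee_rot: [-129.2, 90.0, 128.8]
force: [-8.7, 6.3, 18.4]
gripper_width: 60.2
```

{"method": "move_arm", "body": {
  "moves": [
    [[0.1,-0.06,-0.03],0,-1],
    [[0.1,-0.12,-0.06],0,-1],
    [[0.1,-0.12,-0.06],0,-1],
    [[0.1,-0.12,-0.06],0,-1]
  ]
}}

```text
time_s: 19.9
ee_pos: [539.1, -196.4, 115.6]
ee_rot: [75.6, 89.9, -26.4]
force: [-8.0, 5.4, 22.1]
gripper_width: 59.9
```

Run:
```python
from h import *
s=status.state();print(s["force"],s["torque"],s["ee_pos"],s["gripper_width"])
cv2.imwrite("pics/s12.png",viewer.grab_frame("scene")[...,::-1])
s=status.state();print(s["force"],s["ee_pos"])
im=cv2.imread("pics/s12.png"); cv2.imwrite("pics/s12z.png",cv2.resize(im[130:220,220:320],None,fx=6,fy=6,interpolation=cv2.INTER_CUBIC))
```

```text
[-7.96019022  5.3646595  22.14519841] [ 0.8080954   1.74708438 -0.02648109] [ 539.06066732 -196.36671806  115.63611944] 59.88940913413583
[-8.024418    4.13736662 21.90179712] [ 539.06447588 -196.36305391  115.61088562]
```

View pics/s12z.png

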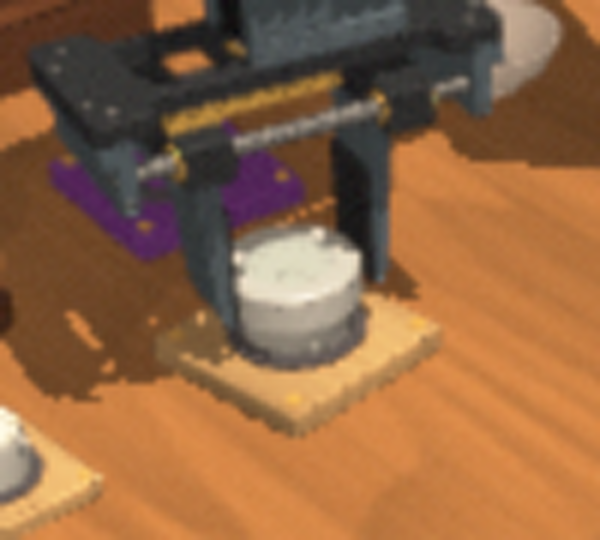

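View pics/s12.png

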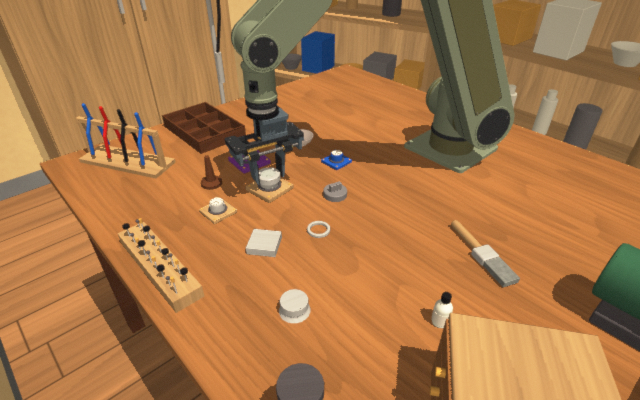

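{"method": "move_arm", "body": {
  "moves": [
    [[0,-0.03,-0.02],0,-1],
    [[0,-0.03,-0.02],0,-1],
    [[0,-0.03,-0.02],0,-1],
    [[0,-0.03,-0.02],0,-1]
  ]
}}

```text
time_s: 20.45
ee_pos: [539.0, -196.3, 115.6]
ee_rot: [71.4, 89.8, -30.5]
force: [-8.5, 4.1, 20.2]
gripper_width: 60.1
```

Run:
```python
from workcell import status, env
s=status.state();print(s["force"],s["ee_pos"],s["gripper_width"])
if 15<s["force"][2]<33: print(env.job_done())
```

```text
[-8.49939664  4.12046939 20.18023429] [ 539.00488436 -196.31587786  115.61977171] 60.112314331210506
the job is handed in; nothing more can be done
None
```

The job is handed in at about 20.5 s. The cap is off, and the bezel is snapped onto the clock with the gripper still holding and pressing it.

- **Cap:** I pulled it off the larger wooden-holder clock by its grip bar and set it down open side down on bare bench at about (430, −61), well clear of the holder. The pictures afterwards show it lying flat.
- **Bezel:** I squeezed it from two directions to centre it in the gripper, carried it over and pressed it down. The resistance rose and dropped, then the catches drew it down to a firm stop.
- **Final readings:** The tool stopped at z = 115.6 mm, against 115.7 mm expected when fully home. It was still pressing with about 20 N, with the gripper at 60 mm opening and 60 N grip.
- **What was not clean:** About 9 N of sideways force stayed on the tool while pressing. Small sideways corrections hardly reduced it. In the last pictures the bezel looked level and seated, and I saw none of the other things on the bench moved.

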